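Release the battery door of an upturned bench scale by its concealed catch

TASK

The bench scale lies upside down and its battery door must be released. Somewhere along the flat strip behind the door a recessed catch of the same plastic is concealed, which the fingertips can feel. Find it and press it fully home, so that the battery door pops up. Only press: do not touch the door itself, and leave the tape roll and the mug standing where they are.

Things in the scene. Friction and masses are not known exactly. Their poses are not given: they have to be found in the camera images.
- scale: Grey bench scale, upside down, fixed on the worktop; 180 x 260 mm (its x, y); its flat underside faces up, 48 mm above the worktop. Origin: centre of the footprint at worktop height; z up, x from battery door to strip (roughly away from the robot), y along the strip. Four rubber feet, 20 mm wide, 6 mm high, stand on the top face at x = -66 and +73, y = -108 and +108 mm.
- strip_mid (a point): Middle of the strip, on its face (scale's x = +35 mm, y = 0; axes as the scale's). The strip is part of the flat top face, 50 mm in x, 240 mm in y, rigid and level but for the catch. The catch is centred on its middle line at y = -96, -48, 0, +48 or +96 mm; which is not told. It is a flat plate 41 x 39 mm in an opening 42 x 40 mm (x, y), its face 2 mm below the strip's.
- catch (a joint): Travel of the concealed catch straight down, in m: 0 untouched, 0.007 fully home. Friction holds it: it yields at about 6 N and stays where it is pushed to (no spring return). It is linked to the battery door, which rises as the catch goes down.
- battery_door: Battery door, grey plate 64 x 90 x 4 mm (x, y, z) with two fine ribs, flush with the scale's top face when closed. Origin: middle of its hinge edge (next to the strip), upper face, at the scale's x = -7 mm; it runs 64 mm from there towards -x. Closed: its z is vertical. Released: its free edge (robot side) is raised 0.36 rad, about 23 mm.
- tape_mid (a point): Roll of masking tape lying flat, 98 mm across, 25 mm high, loose; the point is its centre, 12.5 mm up. To the right of the scale; to be left alone.
- mug_mid (a point): Empty white espresso mug with a yellow handle, 79 x 60 x 74 mm, loose, standing; the point is at its middle, 37 mm up. To the right of the scale; to be left alone.

How it is judged:
At the end, for the whole second after the job is handed in: The catch is at least 5.5 mm down of its 7 mm and the battery door stands raised by more than 0.27 rad; tape roll and mug are within 15 mm of where they stood (value of joint catch above 0.0055 m and angle between battery_door's own z axis and vertical above 0.27 rad and distance of each of tape_mid, mug_mid from where it was at the start of the episode below 0.015 m); the robot touches nothing.
It fails at once if the battery door is touched, pried or pulled up (contact force between anything else and battery_door above 1 N).
It fails at once if the tape roll is lifted or shoved (distance of tape_mid from where it was at the start of the episode above 0.015 m).
It fails at once if the mug is lifted, shoved or knocked over (distance of mug_mid from where it was at the start of the episode above 0.015 m).
It also fails if it takes over 48 s, if anything falls off the work surface, if the arm or the gripper's body presses on something with over 40 N, if the wrist force passes 120 N, or if a joint passes its speed limit or range.

ROBOT

A 6-joint arm with a two-finger parallel gripper is mounted at the origin on a cart in front of the work surface, level with it; the furniture and walls round the work are solid. World frame = base frame: x ahead of the robot, y to its left, z up, the work surface at z = 0. Lengths are in m, angles in rad, forces in N, time in s.
With the tool pointing down it reaches from about 0.25 to 0.725 m from the base axis. Payload 4 kg.
Tool frame: the origin (TCP) lies at the very end of the fingers, on their centre line; the grasp point (between the pads) lies 19 mm behind it; z points along the fingers, y is the line along which they close (so a half turn about z gives the same grasp; the last joint's range is limited). The gripper opens to 85 mm and grips with 20 to 120 N. Pads are 22 mm wide; open, the fingers measure 114 mm over their backs; the gripper's body (76 mm by 85 mm) begins 54 mm behind the grasp point. The pads swing forward as they close: fully open they stand 13 mm farther back than shut.
Start: joints at [1.157, 0.241, 0.005, 1.335, 0, 1.571], TCP at [0.201, 0.458, 0.231] pointing down, gripper open.
Joint ranges: [-2.72, 2.72], [-1.05, 1.87], [-1.09, 1.28], [-1.99, 2.15], [-1.42, 1.44], [-3.14, 3.14]. Speed limits (rad/s): [2.79, 2.79, 3.14, 3.14, 3.14, 3.14].

INTERFACE

Orientations are given as a unit quaternion [x, y, z, w].
In Python, from workcell import bot, vision, workorder, boxes_of gives the robot as it stands.
- The arm moves only by the tool send_rows, never from a script. Its argument "motion" is text: rows parted by semicolons, each of 5 numbers parted by spaces: the closure, from -1 (fully open) to 1 (shut), so that 0 is half open, then the shift along the tool's x, y, z in cm, then the turn about the tool's z in rad. In form: claw x y z twist; .... A call has 1 to 5 rows; each row is the pose to reach, as a shift and turn from the pose commanded when the call began, along the tool's axes at that moment; what a row does not reach only later rows make up. A row lasts 1/10 s, in which the tool goes at most 50 mm and 8.59 degrees, less where a joint would pass 70% of its speed; a pose out of reach is approached as far as the arm can. A call with a gripper value outside its range is refused whole. The fingers move at their own pace and stop on an object; the grip force is fixed at half the most. Time passes only in rows, so rows that repeat a pose let the fingers close. It gives the time, the measured TCP pose, the force, the opening and the grip force at its end, in the units of the state.
- bot.get_obs(): the state, without advancing time (a new reading comes with each control period).
- vision.camera(name): name is "scene" or "side" or "wrist"; returns the picture (420x560x3 uint8, red, green, blue); there is no depth.
- vision.camera_model(name): a dict with "fov_y" (degrees; the focal length in pixels is half the picture's height over the tangent of half this angle, whatever the lens; pixels are square), "cx", "cy" (the principal point, pixels), "world_from_camera" (4x4, takes a point from camera to world coordinates); the wrist camera has in their place "hand_eye" (4x4, takes a point from camera to tool coordinates, whose origin is the TCP and whose axes are the flange's). Camera axes: x right, y down, z forward; pixel columns grow to the right and rows downward; lengths in m; the calibration is good to about 2 mm. A picture is of the moment at which its call begins: read the wrist's pose just before it. camera_model takes no time and is no camera call.
- workorder.job_done(): hands the job in; it is judged then, once.
Trained networks look in the newest picture that a camera, given by its name, has taken for a name from the list of things; names that differ only in an ending like _2 or _b are one class to them, and where a whole thing is asked for, a point or a joint stands for the part that bears it (a point fixed in the world has none). Each returns a list of dicts, best first, with "conf" (0 to 1); they miss things now and then, are a little off and sometimes report something else, mostly with a low value. They report only what shows in the picture. A call takes as long as a camera call.
- boxes_of(camera, target): "rect" ([centre column, centre row, width, height] in pixels, round what is visible of it).
The state is a dict: "clock": time; "joint_pos": joint angles; "joint_vel": joint speeds; "tau": joint torques, N m; "eef_pos": TCP position; "tool_rot": TCP orientation; "ft_force": force on the tool from outside, world axes, zero at the start; "ft_torque": the same for the moment, N m; "grip_width": finger opening in m; "grasp_force": force on a finger pad.
Only numpy, scipy, OpenCV 4.12 (cv2) and the standard library are available. Lean on these libraries where they do the work, as an engineer would, in place of code of your own. Each camera call takes 0.05 s, during which the arm holds its last target. There are 200 camera calls.

## Working session

There is one attempt and no reset: what is moved stays moved. The work goes in short steps, Python scripts to look and compute and a tool call to move; the robot and the scene stay as the last step left them, time stands still between calls to the robot, and variables do not carry over. Pictures are saved under pics/ and viewed, at most 10 in all, crops included, and the job is handed in when it is done.

Besides the shell and the picture viewer there is one more tool, called in YAML: its name, and indented under it one key for each argument. send_rows: Moves the arm, as the interface text tells. Its arguments: {"type":"object","properties":{"motion":{"type":"string"}},"required":["motion"]}

```bash
mkdir -p pics; cat > h.py <<'E'
import numpy as np,cv2
from workcell import bot,vision,workorder,boxes_of
def ray(name,u,v,z):
    m=vision.camera_model(name);f=210/np.tan(np.radians(m["fov_y"])/2)
    T=np.array(m["world_from_camera"]);d=T[:3,:3]@np.array([(u-m["cx"])/f,(v-m["cy"])/f,1]);o=T[:3,3]
    return o+d*(z-o[2])/d[2]
E
python3 - <<'E'
from h import *
for c in("scene","side"):
    im=vision.camera(c);cv2.imwrite(f"pics/{c}0.png",im[:,:,::-1])
    for t in("scale","battery_door","tape_mid","mug_mid"):
        for b in boxes_of(c,t)[:2]: print(c,t,np.round(b["rect"]),round(b["conf"],2),np.round(ray(c,b["rect"][0],b["rect"][1],.048),3))
    print(np.round(vision.camera_model(c)["world_from_camera"],2).tolist())
print(np.round(vision.camera_model("wrist")["hand_eye"],3).tolist(),bot.get_obs())
E
```

```text
scene scale [251. 211. 156. 150.] 0.82 [ 0.458 -0.269  0.048]
scene battery_door [231. 203.  56.  36.] 0.68 [ 0.445 -0.232  0.048]
scene tape_mid [307. 288.  62.  58.] 0.84 [ 0.42  -0.442  0.048]
scene mug_mid [347. 247.  46.  52.] 0.74 [ 0.519 -0.434  0.048]
[[0.73, -0.54, 0.43, 0.13], [-0.69, -0.56, 0.47, -0.72], [-0.01, -0.63, -0.77, 0.74], [0.0, 0.0, 0.0, 1.0]]
side scale [259. 213. 123. 111.] 0.58 [ 0.465 -0.275  0.048]
side battery_door [238. 204.  46.  33.] 0.92 [ 0.443 -0.228  0.048]
side tape_mid [289. 276.  54.  51.] 0.9 [ 0.42  -0.445  0.048]
side mug_mid [333. 250.  45.  47.] 0.92 [ 0.523 -0.439  0.048]
side mug_mid [281. 206.  25.  13.] 0.66 [ 0.514 -0.282  0.048]
[[0.82, -0.37, 0.43, 0.13], [-0.57, -0.55, 0.61, -0.83], [0.01, -0.75, -0.66, 0.63], [0.0, 0.0, 0.0, 1.0]]
[[0.0, -0.95, -0.312, 0.08], [1.0, -0.0, 0.001, -0.0], [-0.001, -0.312, 0.95, -0.142], [0.0, 0.0, 0.0, 1.0]] {'clock': 0.5, 'joint_pos': array([ 1.15700101e+00,  2.40633763e-01,  4.93632739e-03,  1.33521623e+00,
       -2.06264520e-05,  1.57083754e+00]), 'joint_vel': array([ 0.00164683, -0.0006867 ,  0.00090763,  0.00037215,  0.00154547,
        0.00058832]), 'tau': array([ 4.16226458e-04, -3.71859133e+01,  2.52461815e+01,  2.74047306e-03,
        4.69140298e-05,  2.82556869e-06]), 'eef_pos': array([0.20103384, 0.45776288, 0.23126523]), 'tool_rot': array([ 2.05444885e-01,  9.78668685e-01, -5.95388811e-05, -1.95808289e-06]), 'ft_force': array([ 0.86663264, -0.41100467,  1.33153502]), 'ft_torque': array([-0.00695422, -0.03925065,  0.01972542]), 'grasp_force': 0.0, 'grip_width': 0.08518643583531324}
```

View pics/scene0.png

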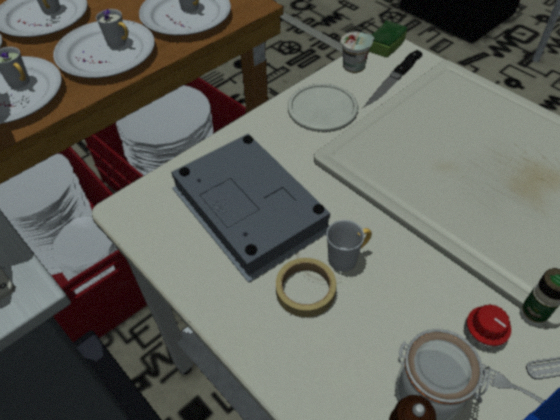

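View pics/side0.png

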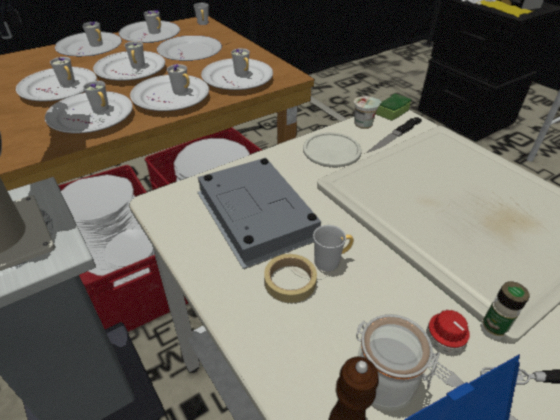

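The scene picture shows the scale with feet near (185,171), (248,139), (321,209), (251,249), the door at (231,203), and an L-shaped line near (280,192) on the strip. The mug stands close to the right end. I'll fit the scale pose from the feet and zoom in.

```bash
cat >> h.py <<'E'
def fit(P,Q): # 2D rigid P->Q
    p=P.mean(0);q=Q.mean(0);H=(P-p).T@(Q-q);a=np.arctan2(H[0,1]-H[1,0],H[0,0]+H[1,1])
    R=np.array([[np.cos(a),-np.sin(a)],[np.sin(a),np.cos(a)]]);t=q-R@p
    return a,R,t,(P@R.T+t-Q)
E
python3 - <<'E'
from h import *
# feet local: nearL, farL, farR, nearR
P=np.array([[-.066,.108],[.073,.108],[.073,-.108],[-.066,-.108]])
px={"scene":[(185,171),(248,139),(321,209),(251,249)],"side":[(204,180),(264,161),(312,217),(248,240)]}
for c in px:
    im=cv2.imread(f"pics/{c}0.png");g=cv2.cvtColor(im,cv2.COLOR_BGR2GRAY)
    pts=[]
    for u,v in px[c]:
        w=g[v-8:v+9,u-8:u+9].astype(float);m=np.clip(45-w,0,None)
        yy,xx=np.mgrid[-8:9,-8:9]; pts.append((u+(m*xx).sum()/m.sum(),v+(m*yy).sum()/m.sum()) if m.sum()>0 else (u,v))
    Q=np.array([ray(c,u,v,.052)[:2] for u,v in px[c]])
    a,R,t,e=fit(P,Q);print(c,np.round(pts,1).tolist(),round(a,3),np.round(t,4),np.round(e*1000).tolist())
    for q in ([(266,197),(280,188),(298,200)] if c=="scene" else [(268,208),(292,199),(300,206)]):
        print(q,np.round(R.T@(ray(c,*q,.048)[:2]-t),3))
im=cv2.imread("pics/scene0.png")[130:280,165:375];a=cv2.resize(im,None,fx=3.8,fy=3.8,interpolation=cv2.INTER_CUBIC)
cv2.imwrite("pics/z1.png",np.clip(a.astype(float)*2.2-60,0,255).astype(np.uint8))
E
```

```text
scene [[184.1, 171.4], [247.4, 139.4], [318.3, 209.1], [250.7, 249.5]] -0.12 [ 0.4827 -0.2331] [[-0.0, -0.0], [1.0, -1.0], [-1.0, 2.0], [0.0, -1.0]]
(266, 197) [ 0.017 -0.029]
(280, 188) [ 0.049 -0.027]
(298, 200) [ 0.058 -0.068]
side [[207.7, 177.7], [264.0, 161.4], [311.5, 216.9], [248.3, 239.4]] -0.096 [ 0.4803 -0.2334] [[5.0, 1.0], [-5.0, 0.0], [-1.0, 1.0], [0.0, -2.0]]
(268, 208) [ 0.011 -0.039]
(292, 199) [ 0.069 -0.037]
(300, 206) [ 0.072 -0.065]
```

View pics/z1.png

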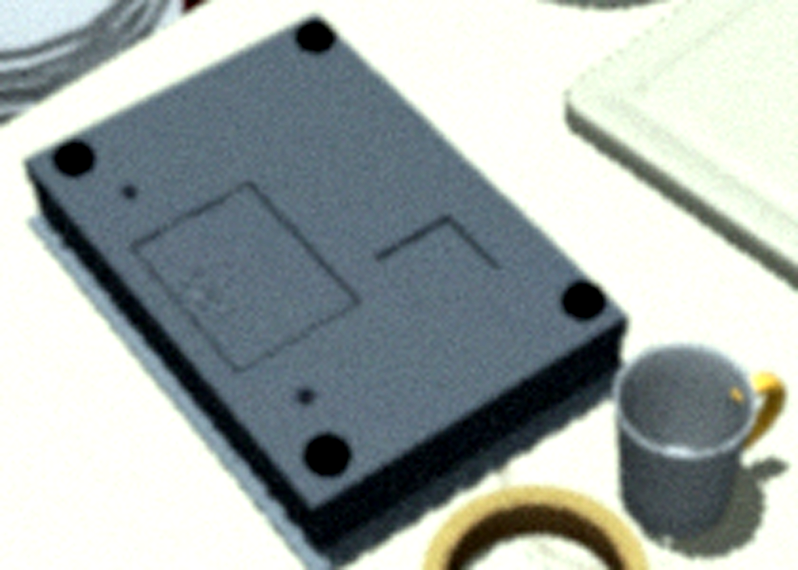

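The zoom shows the L-shaped recess shadow at (380–500, 215–268). That puts its corner at scale (0.056, -0.028), which matches a catch at y = -48 mm. Target is about world (0.512, -0.285).

send_rows:
  motion: "1 -3.6 -3.5 0 0; 1 -7.3 -6.9 0 0; 1 -10.9 -10.4 0 0; 1 -14.6 -13.9 0 0; 1 -18 -17 0 0"

```text
clock: 1.0
eef_pos: [0.2977, 0.2279, 0.2315]
tool_rot: [0.205, 0.979, 0.0, 0.0]
ft_force: [0.7, -0.2, 0.3]
grip_width: 0.0122
grasp_force: 0.0
```

send_rows:
  motion: "1 -3.6 -3.5 0 0; 1 -7.3 -6.9 0 0; 1 -10.9 -10.4 0 0; 1 -14.6 -13.9 0 0; 1 -18 -17 0 0"

```text
clock: 1.5
eef_pos: [0.3944, -0.0005, 0.2318]
tool_rot: [0.206, 0.979, 0.0, 0.001]
ft_force: [-0.2, 1.2, 0.5]
grip_width: 0.0003
grasp_force: 0.0
```

send_rows:
  motion: "1 -3.5 -3.4 0 0; 1 -7 -6.7 0 0; 1 -10.5 -10 0 0; 1 -14 -13.4 0 0; 1 -17 -16.3 0 0"

```text
clock: 2.0
eef_pos: [0.4846, -0.2184, 0.2313]
tool_rot: [0.206, 0.979, -0.0, 0.0]
ft_force: [-0.1, 0.4, 0.1]
grip_width: -0.0002
grasp_force: 0.0
```

send_rows:
  motion: "1 -2.9 -2.8 0 -0.1; 1 -5.2 -5 0 -0.2; 1 -5.2 -5 0 -0.29; 1 -5.2 -5 0 -0.29; 1 -5.2 -5 0 -0.29"

```text
clock: 2.5
eef_pos: [0.5114, -0.2823, 0.2311]
tool_rot: [0.063, 0.998, 0.0, -0.0]
ft_force: [-0.4, -1.0, 0.3]
grip_width: 0.0
grasp_force: 0.0
```

```bash
python3 - <<'E'
from h import *
from scipy.spatial.transform import Rotation as Ro
o=bot.get_obs();im=vision.camera("wrist");cv2.imwrite("pics/w1.png",np.clip(im[:,:,::-1]*2.2-60,0,255).astype(np.uint8))
T=np.eye(4);T[:3,:3]=Ro.from_quat(o["tool_rot"]).as_matrix();T[:3,3]=o["eef_pos"]
m=vision.camera_model("wrist");f=210/np.tan(np.radians(m["fov_y"])/2)
W=np.linalg.inv(T@np.array(m["hand_eye"]));a=-.12;R=np.array([[np.cos(a),-np.sin(a)],[np.sin(a),np.cos(a)]]);t=np.array([.4827,-.2331])
for q in[(.056,-.028),(.014,-.028),(.056,-.068),(.035,-.048),(-.007,-.045),(-.007,.045)]:
    p=W@np.r_[R@q+t,.048,1];print(q,np.round([m["cx"]+f*p[0]/p[2],m["cy"]+f*p[1]/p[2]]))
print(o["clock"],o["eef_pos"],o["tool_rot"],R@[.035,-.048]+t)
E
```

```text
(0.056, -0.028) [298. 207.]
(0.014, -0.028) [299. 163.]
(0.056, -0.068) [255. 208.]
(0.035, -0.048) [277. 186.]
(-0.007, -0.045) [280. 139.]
(-0.007, 0.045) [382. 138.]
2.5 [ 0.51135933 -0.28230249  0.23114088] [ 6.27444426e-02  9.98029578e-01  1.89012452e-04 -2.48185808e-04] [ 0.51170212 -0.28494474]
```

View pics/w1.png

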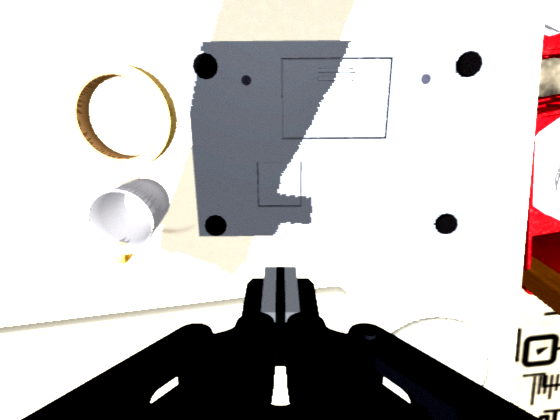

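The wrist view shows the catch outline at (257–301, 162–207), centred on (279, 184). That confirms y = -48 mm, and the tool is within about 1 mm of being above it. Descending.

send_rows:
  motion: "1 0.1 0 4.5 0; 1 0.1 0 9 0; 1 0.1 0 13 0; 1 0.1 0 16 0; 1 0.1 0 17 0"

```text
clock: 3.05
eef_pos: [0.5081, -0.2802, 0.0581]
tool_rot: [0.062, 0.998, 0.001, -0.003]
ft_force: [-0.3, 0.7, 0.1]
grip_width: 0.0001
grasp_force: 0.0
```

send_rows:
  motion: "1 0 0 0.3 0; 1 0 0 0.6 0; 1 0 0 0.9 0; 1 0 0 1.2 0; 1 0 0 1.2 0"

```text
clock: 3.55
eef_pos: [0.5109, -0.2826, 0.0499]
tool_rot: [0.062, 0.998, -0.0, 0.0]
ft_force: [-0.1, -0.5, -0.4]
grip_width: -0.0002
grasp_force: 0.0
```

send_rows:
  motion: "1 0 0 0.15 0; 1 0 0 0.3 0; 1 0 0 0.45 0; 1 0 0 0.6 0; 1 0 0 0.6 0"

```text
clock: 4.05
eef_pos: [0.5108, -0.2826, 0.0438]
tool_rot: [0.062, 0.998, -0.0, 0.0]
ft_force: [0.2, -0.1, 4.4]
grip_width: 0.0
grasp_force: 2.0
```

It is inside the recess, below the strip face, and the catch is yielding.

send_rows:
  motion: "1 0 0 0.15 0; 1 0 0 0.3 0; 1 0 0 0.4 0; 1 0 0 0.5 0; 1 0 0 0.5 0"

```text
clock: 4.55
eef_pos: [0.5108, -0.2826, 0.0391]
tool_rot: [0.062, 0.998, -0.0, 0.0]
ft_force: [-0.7, 0.9, 6.0]
grip_width: -0.0003
grasp_force: 3.1
```

send_rows:
  motion: "1 0 0 0.1 0; 1 0 0 0.2 0; 1 0 0 0.2 0"

```text
clock: 4.85
eef_pos: [0.5108, -0.2826, 0.039]
tool_rot: [0.062, 0.998, -0.0, 0.001]
ft_force: [-4.9, 2.5, 16.6]
grip_width: 0.0002
grasp_force: 8.5
```

The force rose to 17 N at z = 39 mm, so the catch is at its end stop. Retreating straight up.

send_rows:
  motion: "1 0 0 -1 0; 1 0 0 -4 0; 1 0 0 -8 0; 1 0 0 -12 0; 1 0 0 -15 0"

```text
clock: 5.35
eef_pos: [0.5112, -0.2828, 0.1889]
tool_rot: [0.062, 0.998, -0.001, 0.001]
ft_force: [0.8, -0.5, -0.1]
grip_width: -0.0002
grasp_force: 0.0
```

```bash
python3 - <<'E'
from h import *
im=vision.camera("side");cv2.imwrite("pics/s2.png",cv2.resize(im[130:300,170:380,::-1],None,fx=3,fy=3));print(bot.get_obs()["ft_force"],bot.get_obs()["eef_pos"])
E
```

```text
[ 0.83506313 -1.19274399  3.84968685] [ 0.51346417 -0.28400301  0.19418843]
```

View pics/s2.png

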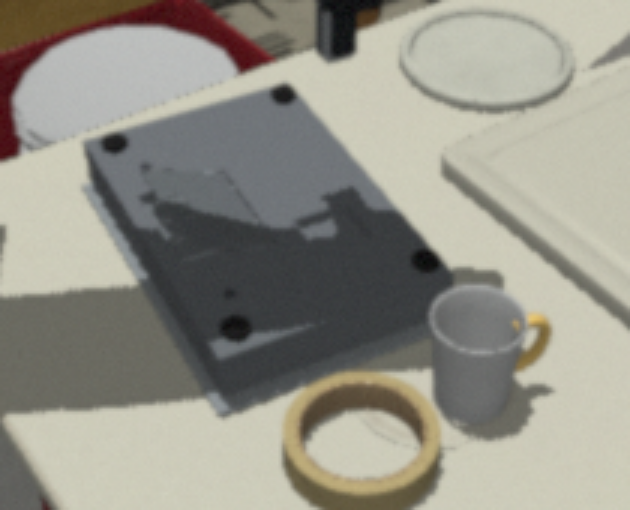

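The door stands raised, with its free edge lifted and casting a shadow near (150–260, 170–240). The mug and tape are undisturbed, and the arm is clear.

```bash
python3 -c "
from h import *
print(workorder.job_done())"
```

```text
the job is handed in; nothing more can be done
None
```

I found the catch at y = -48 mm and pressed it to its end stop; the battery door popped up, the tape roll and mug were not touched, and the job is handed in (no verdict was returned).

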